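Lock the blue battery box with the coin key

TASK

Two battery boxes for the bookshelf lights lie on the sideboard, both unlocked. Take the red-handled key from its wooden stand, put its blade right down into the slot of the blue box's round cap and turn the cap a quarter turn clockwise until it stops, then stand the key back in its wooden stand. Do not turn the cap on the white box.

Things in the scene. Friction and masses are not known exactly. Their poses are not given: they have to be found in the camera images.
- key: Loose coin key, about 70 g, upright at the start. Brass blade 40 mm wide (x), 6 mm thick (y), 30 mm long; above it a red handle 36 (x) by 14 (y) by 40 mm tall. Origin: centre of the blade's lower edge, z up, so the handle spans z = 30 to 70 mm. Grip the handle from above across its 14 mm (y); a half turn makes no difference. Pushed down, it stands on the floor of slot or pocket.
- key_stand: Pale wooden block 86 (x) by 50 (y) by 34 mm tall, fixed. A pocket in the middle of its top, 54 (x) by 14 (y), 26 mm deep (floor 8 mm above the origin), holds the key loosely upright, blade along the stand's x, either way round. Origin: centre of the underside, on the work surface; z up.
- blue_slot (a point): Centre of the slot's floor in the blue box's cap, 48 mm above the work surface; turns with the cap. x along the slot, z up. Box: fixed, grey with a blue cover, 120 by 100, 44 mm tall; cap: round, steel, 62 mm across, 22 mm high, amid the cover. Slot right across it, 14 mm wide, 18 deep, black floor: the blade has 4 mm play each side, so the key turns about 0.2 rad before the cap follows.
- blue_cam (a joint): Angle of the blue box's cap, rad: grows as the cap turns clockwise seen from above, 0 = unlocked (slot towards the red dot), 1.57 = locked against its stop (slot towards the green dot). Starts between 0 and 0.2. Light friction (0.06 N m) keeps it where it is left.
- white_cam (a joint): The same angle for the cap of the second box, alike but with a white cover. Starts between 0 and 0.2; to be left alone.
Not all that is in view belongs to the job. What is meant by the key is not black, and is the larger of those in its own colour.

How it is judged (in metres and radians):
On the way, in this order (a step that is already met when the one before it is completed fails the run):
1. the key's blade is down in the slot of the blue box's cap, the cap not yet turned (distance between key and blue_slot below 0.013 m and value of joint blue_cam below 0.6 rad), for 0.1 s.
2. with the blade in the slot, the blue box's cap has been turned to locked (1.2 rad or more) (distance between key and blue_slot below 0.015 m and value of joint blue_cam above 1.2 rad), for 0.1 s.
At the end, for the whole second after the job is handed in: The blue box's cap stands at 1.2 rad or more (stop at 1.57), the white box's cap below 0.5 rad, and the key stands at rest with its blade in the pocket of the wooden stand: its origin within 20 mm of the stand's origin (nominally 8 mm above it), leaning no more than 0.5 rad (value of joint blue_cam above 1.2 rad and value of joint white_cam below 0.5 rad and distance between key and key_stand below 0.02 m and angle between key's own z axis and vertical below 0.5 rad and linear speed of key below 0.05 m/s); the robot touches nothing.
It fails at once if the cap of the white box is turned (past 0.5 rad) (value of joint white_cam above 0.5 rad).
It also fails if it takes over 56 s, if anything falls off the work surface, if the arm or the gripper's body presses on something with over 40 N, if the wrist force passes 120 N, or if a joint passes its speed limit or range.

ROBOT

A 6-joint arm with a two-finger parallel gripper is mounted at the origin on the work surface. World frame = base frame: x ahead of the robot, y to its left, z up, the work surface at z = 0. Lengths are in mm, angles in degrees, forces in N, time in s.
With the tool pointing down it reaches from about 350 to 850 mm from the base axis. Payload 8.1 kg.
Tool frame: the origin (TCP) lies between the finger pads; the fingertips stand 17 mm ahead of it and the grasp point (between the pads) lies 2 mm behind it; z points along the fingers, y is the line along which they close (so a half turn about z gives the same grasp; the last joint's range is limited). The gripper opens to 85 mm and grips with 20 to 120 N. Pads are 22 mm wide; open, the fingers measure 114 mm over their backs; the gripper's body (76 mm by 85 mm) begins 54 mm behind the grasp point. The pads swing forward as they close: fully open they stand 13 mm farther back than shut.
Start: joints at [-70.439, 7.471, 85.268, -0, 87.261, -4.893], TCP at [248.396, -546.173, 248.292] pointing down, gripper open.
Joint ranges: [-169.43, 169.43], [-51.17, 129.36], [1.28, 143.12], [-76.62, 256.62], [0, 156.53], [-152.29, 152.29]. Speed limits (degrees/s): [136.94, 136.94, 159.86, 180, 180, 180].

INTERFACE

Orientations are given as [roll, pitch, yaw] about the fixed x, y, z axes, in that order (R = Rz(yaw) Ry(pitch) Rx(roll)).
In Python, from bench import sense, snapshot, hand_in, trace, place_of gives the robot as it stands.
- The arm moves only by the shell command python3 -m handwheel 'ROWS' [FORCE]. ROWS is JSON, a list of rows, each a list of 7 numbers: the opening, from -1 (shut) to 1 (fully open), then the shift along the tool's x, y, z in cm, then the turn, a rotation vector about the tool's x, y, z in rad. A call has 1 to 12 rows; each row shifts and turns the commanded pose from where the row before left it, along the tool's axes as they then stand; what a row does not reach is not made up. A row lasts 1/12 s, in which the tool goes at most 41.7 mm and 7.16 degrees, less where a joint would pass 70% of its speed; a pose out of reach is approached as far as the arm can. A call with a gripper value outside its range is refused whole. The fingers move at their own pace and stop on an object; FORCE is the grip in N (left out, the last holds). Time passes only in rows, so rows that do not move let the fingers close. It gives the time, the measured TCP pose, the force, the opening and the grip force at its end, in the units of the state.
- sense(): the state, without advancing time (a new reading comes with each control period).
- snapshot(name): name is "scene" or "top"; returns a dict with "image" (384x512x3 uint8, red, green, blue), "intrinsics" (3x3 intrinsics, pixels), "k1" (the pictures are not rectified: a ray, as slopes to the right and down, at radius r is drawn at 1 + k1 r^2 times it, then the intrinsics apply), "R" (3x3) and "t" (3): a world point X has camera coordinates R X + t. Camera axes: x right, y down, z forward; pixel columns grow to the right and rows downward; lengths in mm; the calibration is good to about 2 mm. A picture is of the moment at which its call begins. There is no depth.
- hand_in(): hands the job in; it is judged then, once.
Trained networks look in a picture, given as the dict that the camera call returned (one of the last four; its "shot" number tells which), for a name from the list of things; names that differ only in an ending like _2 or _b are one class to them, and where a whole thing is asked for, a point or a joint stands for the part that bears it (a point fixed in the world has none). Each returns a list of dicts, best first, with "conf" (0 to 1); they miss things now and then, are a little off and sometimes report something else, mostly with a low value. They report only what shows in the picture. A call takes as long as a camera call. They do not tell look-alikes from the thing itself.
- trace(picture, query): "pixels" (384x512 bool, what is visible of it).
- place_of(picture, query): "location" ([x, y, z] in mm, in world coordinates, good to about 4 mm: a listed point, or the origin of a listed thing).
The state is a dict: "time": time; "joint_pos": joint angles; "qd": joint speeds; "joint_efforts": joint torques, N m; "tool_pos": TCP position; "tcp_rot": TCP orientation; "ft_force": force on the tool from outside, world axes, zero at the start; "wrist_torque": the same for the moment, N m; "finger_gap": finger opening in mm; "grip_force": force on a finger pad.
Only numpy, scipy, OpenCV 4.12 (cv2) and the standard library are available. Lean on these libraries where they do the work, as an engineer would, in place of code of your own. Each camera call takes 0.05 s, during which the arm holds its last target. There are 200 camera calls.

## Working session

There is one attempt and no reset: what is moved stays moved. The work goes in short steps, Python scripts to look and compute and a shell command to move; the robot and the scene stay as the last step left them, time stands still between calls to the robot, and variables do not carry over. Pictures are saved under pics/ and viewed, at most 14 in all, crops included, and the job is handed in when it is done.

```bash
mkdir -p pics; cat > h.py <<'E'
import numpy as np, cv2
from bench import sense, snapshot, hand_in, trace, place_of
def save(p,name,crop=None,scale=1):
    im=p["image"][:,:,::-1]
    if crop: x0,y0,x1,y1=crop; im=im[y0:y1,x0:x1]
    cv2.imwrite("pics/"+name,cv2.resize(im,None,fx=scale,fy=scale,interpolation=cv2.INTER_CUBIC))
def ray(p,uv,z):
    K=np.array(p["intrinsics"]);k1=p["k1"];R=np.array(p["R"]);t=np.array(p["t"])
    d=np.array([(uv[0]-K[0,2])/K[0,0],(uv[1]-K[1,2])/K[1,1]]);s=d.copy()
    for _ in range(20): s=d/(1+k1*(s@s))
    w=R.T@np.r_[s,1];c=-R.T@t
    return c+w*(z-c[2])/w[2]
def proj(p,X):
    K=np.array(p["intrinsics"]);c=np.array(p["R"])@X+np.array(p["t"]);s=c[:2]/c[2];s=s*(1+p["k1"]*(s@s))
    return np.array([K[0,0]*s[0]+K[0,2],K[1,1]*s[1]+K[1,2]])
def axis(p,m,z):
    # min-area rect of mask pixels projected on plane z
    ys,xs=np.nonzero(m);P=np.array([ray(p,(x,y),z)[:2] for x,y in zip(xs,ys)],np.float32)
    return cv2.minAreaRect(P)
E
python3 - <<'E'
from h import *
for n in("scene","top"):
    p=snapshot(n);save(p,n+"0.png",scale=1.5)
    print(n,"cam",-np.array(p["R"]).T@p["t"])
    for q in("key","key_stand","blue_slot","blue_cam","white_cam"):
        try:
            print(q,[(np.round(r["location"]),np.round(proj(p,r["location"])),round(r["conf"],2)) for r in place_of(p,q)])
        except Exception as e: print(q,e)
        for r in trace(p,q)[:4]:
            ys,xs=np.nonzero(r["pixels"]);print("   tr",round(r["conf"],2),len(xs),xs.mean().round(),ys.mean().round())
E
```

```text
scene cam [1014.95267858  -81.42831972  766.90471711]
key [(array([530., -79.,   1.]), array([216., 208.]), 0.81), (array([541.,  99.,   3.]), array([301., 195.]), 0.65), (array([536.,  17.,   6.]), array([262., 200.]), 0.51)]
   tr 0.78 284 259.0 189.0
   tr 0.65 461 214.0 198.0
   tr 0.57 202 302.0 189.0
key_stand []
   tr 0.75 961 260.0 202.0
blue_slot [(array([534., 214.,  46.]), array([356., 170.]), 0.85)]
   tr 0.85 749 356.0 168.0
blue_cam it knows: blue_slot, key, key_stand
   tr 0.56 760 356.0 168.0
white_cam it knows: blue_slot, key, key_stand
top cam [ 357.29037171    2.53706697 1070.39198208]
key [(array([530., -76.,  -2.]), array([287., 202.]), 0.51), (array([537., 102.,  -0.]), array([216., 200.]), 0.49), (array([537.,  10.,   7.]), array([252., 199.]), 0.48)]
   tr 0.7 130 288.0 200.0
   tr 0.61 614 166.0 197.0
   tr 0.53 114 251.0 196.0
key_stand [(array([536.,  10.,   1.]), array([252., 200.]), 0.92)]
   tr 0.56 614 251.0 199.0
blue_slot [(array([534., 211.,  50.]), array([169., 198.]), 0.74)]
   tr 0.84 579 167.0 197.0
blue_cam it knows: blue_slot, key, key_stand
   tr 0.96 566 167.0 198.0
white_cam it knows: blue_slot, key, key_stand
   tr 0.64 569 363.0 188.0
```

View pics/scene0.png

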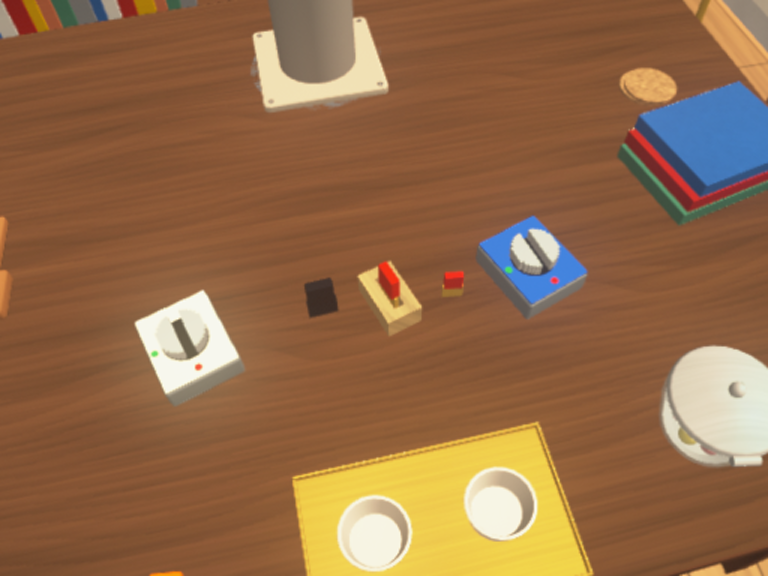

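View pics/top0.png

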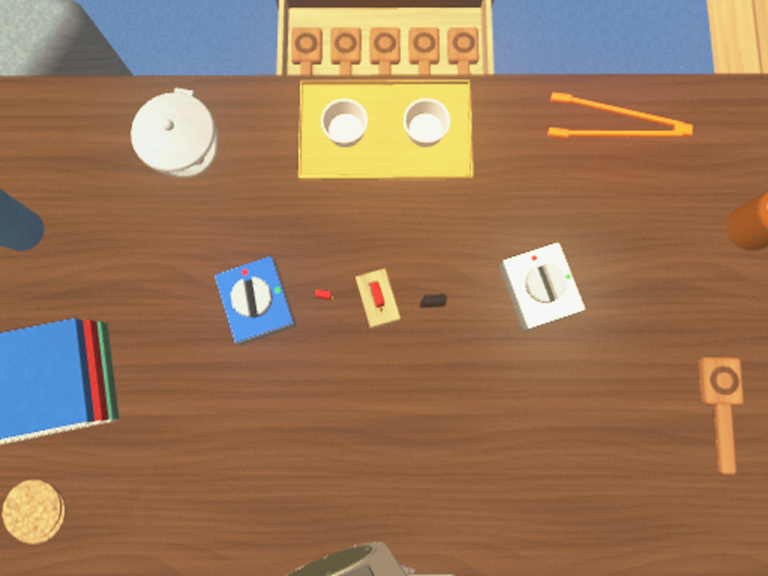

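The scene picture shows the three key candidates, at scene pixels: the red key in the wooden stand (260,189), a smaller red key (302,189) and a black one (214,198). I choose the red one in the stand, since it's the larger red. The blue cap is at (356,168) and the white cap at (122,223). In the top picture the stand is at (251,199) and the blue cap at (167,197).

```bash
cat >> h.py <<'E'
def rect(p,m,z):
    (c,s,a)=axis(p,m,z); b=cv2.boxPoints((c,s,a)); e=[b[1]-b[0],b[2]-b[1]]; e=max(e,key=np.linalg.norm)
    return np.round(c,1),np.round(sorted(s),1),round(np.degrees(np.arctan2(e[1],e[0]))%180,1)
def comp(m,uv,r=25):
    n,l,st,c=cv2.connectedComponentsWithStats(m.astype(np.uint8))
    i=min(range(1,n),key=lambda i:np.hypot(*(c[i]-uv))-0.05*min(st[i,4],300)); return l==i
def near(m,uv,r):
    yy,xx=np.mgrid[:384,:512]; return m&(np.hypot(xx-uv[0],yy-uv[1])<r)
E
python3 - <<'E'
from h import *
for n,k,s,z in(("top",(251,196),(167,197),0),("scene",(259,189),(356,168),0)):
    p=snapshot(n);im=p["image"].astype(int);R,G,B=im[...,0],im[...,1],im[...,2]
    red=near((R>130)&(G<70)&(B<70),k,25)
    print(n,"red handle",rect(p,red,70),red.sum())
    st=trace(p,"key_stand")
    if st: print("stand",rect(p,st[0]["pixels"],34))
    dark=near((R<75)&(G<75)&(B<75),s,20); 
    print("slot dark",rect(p,comp(dark,s),57),dark.sum())
    print("slot",place_of(p,"blue_slot")[:1])
    for c in("red","green"):
        m=(R>150)&(G<90)&(B<110) if c=="red" else (G>140)&(R<110)&(B<150)
        m=near(m,s,32); ys,xs=np.nonzero(m); print(c,len(xs),ray(p,(xs.mean(),ys.mean()),44).round(1) if len(xs) else None)
    if n=="scene": save(p,"crop1.png",(190,130,410,250),3.5)
    else:
        a=p
        cv2.imwrite("pics/crop2.png",cv2.resize(im[150:250,130:300,::-1].astype(np.uint8),None,fx=4.5,fy=4.5,interpolation=cv2.INTER_CUBIC))
print(sense())
E
```

```text
top red handle (array([530.4,   7.6]), array([ 7., 31.]), np.float32(179.9)) 13
stand (array([534.4,  13.1]), array([51.6, 90.3]), np.float32(17.9))
slot dark (array([529.6, 208.6]), array([0., 0.]), np.float32(0.0)) 2
slot [{'location': [532.0, 210.0, 49.0], 'conf': 0.83}]
red 7 [576.1 228.   44. ]
green 6 [546.4 174.3  44. ]
scene red handle (array([543.8,   9.1]), array([21.7, 54.5]), np.float32(15.7)) 212
stand (array([519.5, 221.5]), array([66.6, 81.7]), np.float32(161.6))
slot dark (array([567.5, 213.9]), array([4.3, 8.6]), np.float32(123.7)) 9
slot [{'location': [531.4, 213.1, 42.9], 'conf': 0.62}]
red 10 [578.  226.6  44. ]
green 13 [547.6 172.7  44. ]
{'time': 1.2, 'joint_pos': array([-7.04394642e+01,  7.46984845e+00,  8.52645854e+01, -1.56190291e-03,
        8.72616210e+01, -4.89368400e+00]), 'qd': array([-0.07324065,  0.02032794,  0.10549186,  0.04534212, -0.09510503,
        0.0085192 ]), 'joint_efforts': array([-6.50744932e-04, -5.69332623e+01, -5.00858688e+01, -3.30984603e-04,
        1.31803517e-03, -3.07559810e-05]), 'tool_pos': array([ 248.39454655, -546.19865628,  248.33682016]), 'tcp_rot': array([1.79996202e+02, 1.89099034e-03, 2.44542943e+01]), 'ft_force': array([ 0.36293132,  0.08831536, -0.62901135]), 'wrist_torque': array([ 0.02779498, -0.01901245, -0.03548814]), 'grip_force': 0.0, 'finger_gap': 85.66216042575215}
```

View pics/crop1.png

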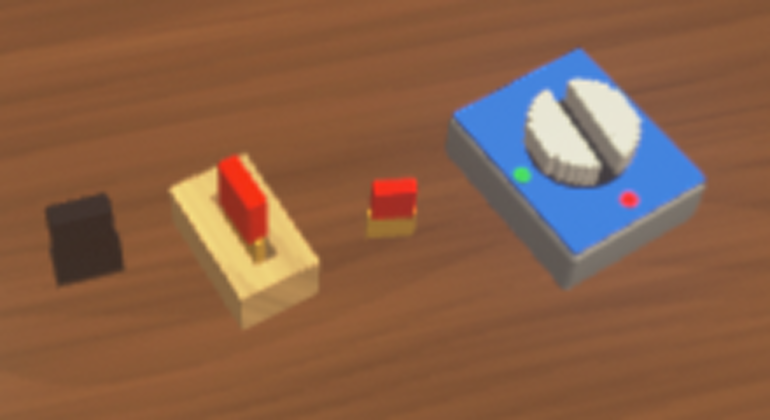

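View pics/crop2.png

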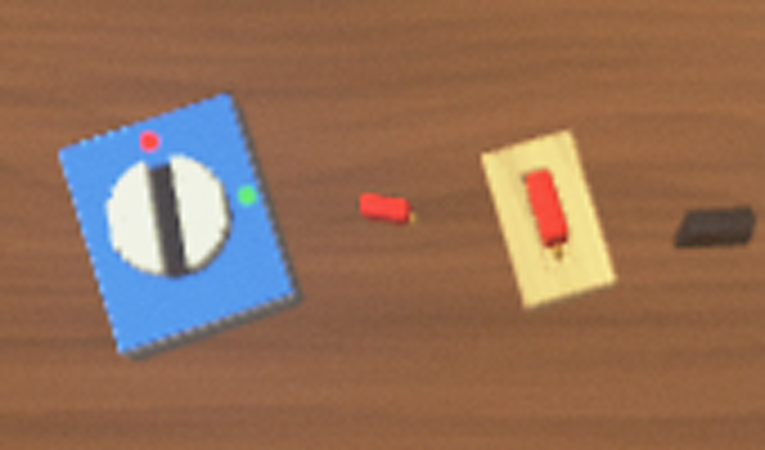

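Crop 1 shows that the stand's key has the larger red handle, with some free pocket visible on its near side. In crop 2 the handle top is centred at about top pixel (251,196) and the slot runs (166,187) to (169,211), a little clockwise of the red dot. I'll turn these into poses.

```bash
python3 - <<'E'
from h import *
f=lambda x,y:(130+(x+.5)/4.5-.5,150+(y+.5)/4.5-.5)
g=lambda x,y:(190+(x+.5)/3.5-.5,130+(y+.5)/3.5-.5)
def ln(p,a,b,z):
    A,B=ray(p,a,z)[:2],ray(p,b,z)[:2];d=B-A;return ((A+B)/2).round(1),np.linalg.norm(d).round(1),(np.degrees(np.arctan2(d[1],d[0]))%180).round(1)
p=snapshot("top");im=p["image"].astype(int)
print("handle top, z78",ln(p,f(539,171),f(554,242),78))
print("slot floor z48",ln(p,f(160,168),f(176,273),48)); print("cap top",ray(p,f(168,214),66).round(1))
print("stand top",ln(p,f(526,142),f(570,294),34))
S=[ray(p,f(*c),34)[:2] for c in((482,154),(570,131),(616,281),(525,306))];print("stand corners mean",np.mean(S,0).round(1))
B=[ray(p,f(*c),44)[:2] for c in((59,152),(230,93),(298,297),(121,354))];print("box c",np.mean(B,0).round(1))
p=snapshot("scene")
S=[ray(p,g(*c),34)[:2] for c in((169,189),(246,154),(319,262),(242,296))];print("stand corners mean",np.mean(S,0).round(1))
B=[ray(p,g(*c),44)[:2] for c in((453,115),(580,49),(705,182),(573,258))];print("box c",np.mean(B,0).round(1))
print("handle sc",ln(p,g(230,158),g(258,203),78))
print("slot sc z66 left edge",ln(p,g(555,92),g(600,160),66),"right",ln(p,g(570,84),g(612,172),66))
s=sense();t=s["tool_pos"];print(t,s["tcp_rot"])
E
```

```text
handle top, z78 (array([533.8,  13.3]), np.float64(38.2), np.float64(11.7))
slot floor z48 (array([532.2, 215.4]), np.float64(57.8), np.float64(10.5))
cap top [532.4 211.7  66. ]
stand top (array([535.5,  13. ]), np.float64(86.7), np.float64(15.9))
stand corners mean [535.5  12.8]
box c [531.4 211.4]
stand corners mean [537.5  11.6]
box c [537.  210.1]
handle sc (array([538.3,  12.5]), np.float64(33.9), np.float64(14.2))
slot sc z66 left edge (array([536.3, 206.6]), np.float64(52.5), np.float64(9.5)) right (array([539.2, 213.7]), np.float64(64.7), np.float64(1.7))
[ 248.41016319 -546.16410273  248.30106722] [-1.79999666e+02 -1.15368047e-03  2.44551221e+01]
```

```bash
python3 -m handwheel '[[1,3.08,-2.436,0,0,0,0],[1,3.08,-2.436,0,0,0,0],[1,3.08,-2.436,0,0,0,0],[1,3.08,-2.436,0,0,0,0],[1,3.08,-2.436,0,0,0,0],[1,3.08,-2.436,0,0,0,0],[1,3.08,-2.436,0,0,0,0],[1,3.08,-2.436,0,0,0,0],[1,3.08,-2.436,0,0,0,0],[1,3.08,-2.436,0,0,0,0],[1,3.08,-2.436,0,0,0,0],[1,3.08,-2.436,0,0,0,0]]' 40
python3 -m handwheel '[[1,3.08,-2.436,0,0,0,0],[1,3.08,-2.436,0,0,0,0],[1,3.08,-2.436,0,0,0,0],[1,3.08,-2.436,0,0,0,0],[1,0,0,0,0,0,-0.124],[1,0,0,0,0,0,-0.124],[1,0,0,0,0,0,-0.124],[1,0,0,0,0,0,-0.124],[1,0,0,0,0,0,-0.124],[1,0,0,0,0,0,-0.124],[1,0,0,0,0,0,-0.124],[1,0,0,0,0,0,-0.124]]'
python3 -m handwheel '[[1,0,0,0,0,0,-0.124],[1,0,0,0,0,0,-0.124],[1,0,0,0,0,0,-0.124],[1,0,0,0,0,0,-0.124],[1,0,0,0,0,0,-0.124],[1,0,0,0,0,0,-0.124],[1,0,0,0,0,0,-0.124],[1,0,0,0,0,0,-0.124],[1,0,0,0,0,0,-0.124],[1,0,0,0,0,0,-0.124],[1,0,0,0,0,0,-0.124],[1,0,0,0,0,0,-0.124]]'
```

```text
time: 2.3
tool_pos: [464.4, -125.2, 248.6]
tcp_rot: [180.0, -0.0, 24.4]
ft_force: [1.5, -1.3, -0.6]
finger_gap: 85.4
grip_force: 0.0
time: 3.3
tool_pos: [535.7, 12.6, 248.4]
tcp_rot: [180.0, 0.0, 81.6]
ft_force: [-0.2, -0.2, 0.2]
finger_gap: 85.5
grip_force: 0.0
time: 4.3
tool_pos: [535.7, 12.6, 248.3]
tcp_rot: [180.0, 0.0, 166.9]
ft_force: [-0.5, 0.3, 0.2]
finger_gap: 85.5
grip_force: 0.0
```

```bash
python3 -m handwheel '[[0.2,0,0,0,0,0,-0.12],[0.2,0,0,0,0,0,-0.12],[0.2,0,0,0,0,0,-0.12],[0.2,0,0,0,0,0,-0.12],[0.2,0,0,3,0,0,0],[0.2,0,0,3,0,0,0],[0.2,0,0,3,0,0,0],[0.2,0,0,3,0,0,0],[0.2,0,0,2,0,0,0],[0.2,0,0,0,0,0,0]]'
python3 - <<'E'
from h import *
p=snapshot("scene");save(p,"c3.png",(190,110,340,240),4.5)
E
```

```text
time: 5.13
tool_pos: [531.9, 12.9, 102.9]
tcp_rot: [179.8, -0.5, -166.0]
ft_force: [-0.5, 0.2, -0.9]
finger_gap: 51.2
grip_force: 0.0
```

View pics/c3.png

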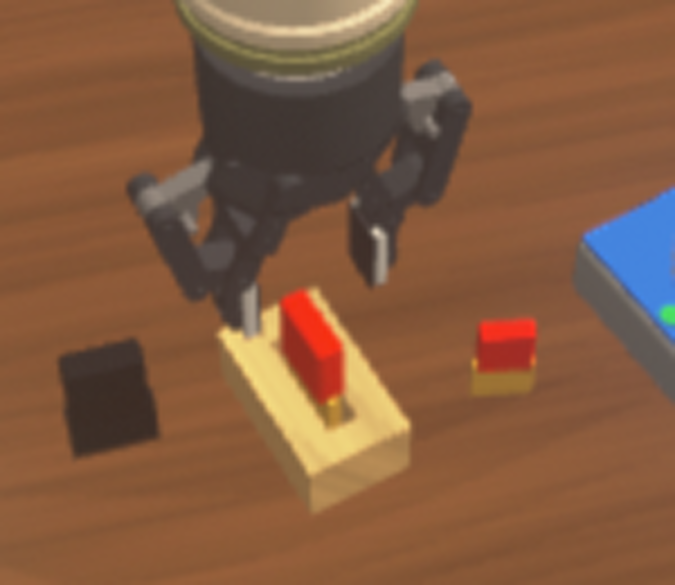

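The crop shows the pads either side of the red handle, aligned with it and clear of both neighbours. I'll go down and grip.

```bash
python3 -m handwheel '[[0.2,0,0,2.2,0,0,0],[0.2,0,0,2.2,0,0,0],[0.2,0,0,0,0,0,0]]'
python3 -m handwheel '[[-1,0,0,0,0,0,0],[-1,0,0,0,0,0,0],[-1,0,0,0,0,0,0],[-1,0,0,0,0,0,0],[-1,0,0,0,0,0,0],[-1,0,0,0,0,0,0],[-1,0,0,0,0,0,0],[-1,0,0,0,0,0,0]]' 40
```

```text
time: 5.43
tool_pos: [534.3, 12.7, 62.5]
tcp_rot: [179.9, -0.2, -166.0]
ft_force: [-0.9, 0.3, -1.3]
finger_gap: 51.2
grip_force: 0.0
time: 6.1
tool_pos: [537.4, 12.5, 66.8]
tcp_rot: [-179.9, 0.2, -165.9]
ft_force: [-1.4, -0.5, 6.4]
finger_gap: 13.3
grip_force: 39.8
```

```bash
python3 -m handwheel '[[-1,0,0,-1,0,0,0],[-1,0,0,-2,0,0,0],[-1,0,0,-2.5,0,0,0],[-1,0,0,-2.5,0,0,0],[-1,0,0,-2.5,0,0,0],[-1,0,0,0,0,0,0],[-1,0,0,0,0,0,0],[-1,0,0,0,0,0,0]]'
python3 - <<'E'
from h import *
p=snapshot("scene");save(p,"c4.png",(190,70,410,240),3.5)
for _ in range(2):
    q=snapshot("scene")
    print([(np.round(r["location"],1),round(r["conf"],2)) for r in place_of(q,"key")])
s=sense();print(s["tool_pos"],s["tcp_rot"],s["ft_force"])
# red handle visible mask extents
im=p["image"].astype(int);R,G,B=im[...,0],im[...,1],im[...,2]
br=near((R>140)&(G>90)&(B<110)&(R-B>60),proj(p,np.array([537,12.5,s["tool_pos"][2]-45])),14);ys,xs=np.nonzero(br);print(len(xs),xs.min(),xs.max(),ys.min(),ys.max()) if len(xs) else 0
E
```

```text
time: 6.77
tool_pos: [535.5, 12.7, 169.5]
tcp_rot: [-180.0, 0.0, -166.0]
ft_force: [-0.6, -0.3, -1.4]
finger_gap: 13.2
grip_force: 39.1
[(array([525.8, -78. ,  -1.5]), 0.74), (array([534.5,  13.1, 112.6]), 0.61), (array([543.8,  99.7,   0.9]), 0.46)]
[(array([524.3, -77.5,  -1.2]), 0.95), (array([534.5,  17.4, 112.3]), 0.75), (array([544. , 100.1,   3.2]), 0.75)]
[534.83617126  12.69107245 168.01079058] [ 1.79958151e+02 -1.26346469e-01 -1.65951497e+02] [ 0.1394484  -0.35571378 -1.03086099]
203 245 272 156 179
```

View pics/c4.png

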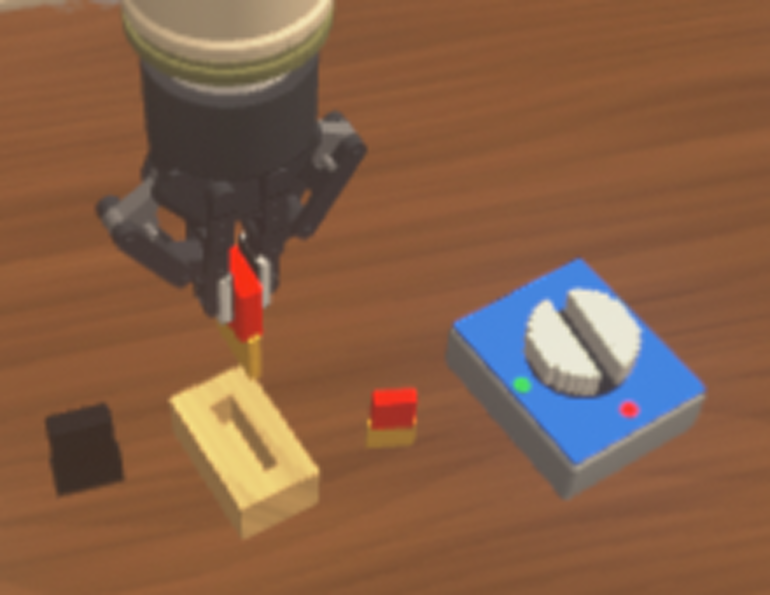

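The key is held upright and centred, with its lower edge about 56 mm below the TCP. The blue slot is clear to view at about (356,168). I'll do one finer slot measurement while carrying the key over.

```bash
python3 - <<'E'
from h import *
p=snapshot("top");im=p["image"].astype(int);g=im.max(2)
m=near(g<125,(167.5,197.5),14);m=comp(m,(167.5,197.5))
ys,xs=np.nonzero(m);w=(200-g[ys,xs])
P=np.array([ray(p,(x,y),48)[:2] for x,y in zip(xs,ys)])
c=np.average(P,axis=0,weights=w);C=np.cov((P-c).T,aweights=w);v=np.linalg.eigh(C)[1][:,1]
print(len(xs),c.round(1),np.degrees(np.arctan(v[1]/v[0])).round(1),rect(p,m,48))
# cap bright region centre at z=66
b=near((im.min(2)>150),(167.5,197.5),20);ys,xs=np.nonzero(b);(cx,cy),r=cv2.minEnclosingCircle(np.c_[xs,ys].astype(np.float32));print("cap",ray(p,(cx,cy),66).round(1),r)
p=snapshot("scene");im=p["image"].astype(int)
b=near((im.min(2)>150),(356,168),22);ys,xs=np.nonzero(b);print("scene cap bbox",xs.min(),xs.max(),ys.min(),ys.max())
for u in("top","scene"):
    q=snapshot(u);print([(np.round(r["location"],1),round(r["conf"],2)) for r in place_of(q,"blue_slot")])
s=sense();print(s["tool_pos"],s["tcp_rot"])
E
```

```text
121 [531.1 214.8] 12.9 (array([531.2, 214.8]), array([18.6, 60.8]), np.float32(21.4))
cap [530.1 203.3  66. ] 17.0299015045166
scene cap bbox 340 372 152 177
[(array([534. , 209.7,  49.4]), 0.96)]
[(array([531.6, 213. ,  46.2]), 0.86), (array([539. ,  15.8,  -2.8]), 0.21)]
[535.59067081  12.61971665 169.11581802] [ 1.79993408e+02 -1.48907105e-02 -1.65951626e+02]
```

```bash
python3 -m handwheel '[[-1,-0.36,1.46,0,0,0,0],[-1,-0.7,3,0,0,0,0],[-1,-0.7,3,0,0,0,0],[-1,-0.7,3,0,0,0,0],[-1,-0.7,3,0,0,0,0],[-1,-0.7,3,0,0,0,0],[-1,-0.74,3,0,0,0,0.052],[-1,0,0,2,0,0,0],[-1,0,0,1.5,0,0,0],[-1,0,0,0,0,0,0],[-1,0,0,0,0,0,0],[-1,0,0,0,0,0,0]]'
python3 - <<'E'
from h import *
p=snapshot("scene");save(p,"c5.png",(290,70,420,210),4.2)
q=snapshot("top")
for z in(p,q): print([(np.round(r["location"],1),round(r["conf"],2)) for r in place_of(z,"key")],[(np.round(r["location"],1),round(r["conf"],2)) for r in place_of(z,"blue_slot")])
s=sense();print(s["tool_pos"],s["tcp_rot"])
E
```

```text
time: 8.32
tool_pos: [533.4, 212.4, 135.1]
tcp_rot: [180.0, 0.0, -169.0]
ft_force: [-0.3, -0.1, -0.3]
finger_gap: 13.6
grip_force: 39.2
[(array([526. , -76.6,  -1.6]), 0.93), (array([531.4, 214.8,  75. ]), 0.81), (array([546.9, 101.2,   4.5]), 0.74)] [(array([534.8, 212.1,  49.8]), 0.9)]
[(array([538.6, 103.1,   0. ]), 0.56), (array([530.2, -79.3,  -1.6]), 0.42)] [(array([536.1, 212.3,  50.1]), 0.59)]
[533.56418594 212.42484255 135.14062895] [ 1.79992191e+02  7.52574101e-02 -1.68957878e+02]
```

View pics/c5.png

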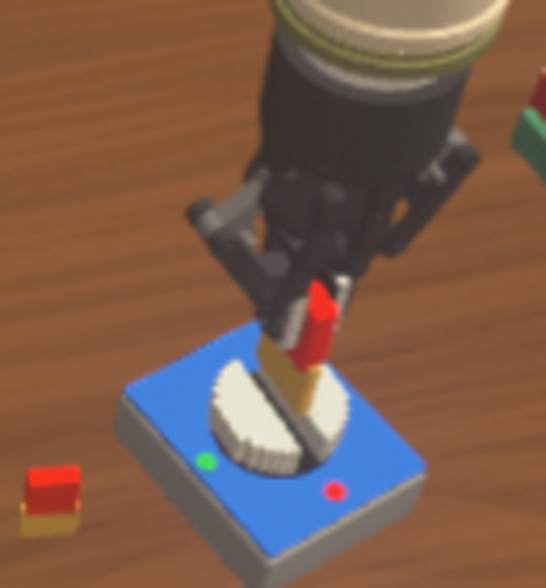

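The crop shows the blade just above the slot, near corner at about scene pixel (362,168), and aligned with it. I'll lower it while watching the force.

```bash
python3 -m handwheel '[[-1,0,0,0.8,0,0,0],[-1,0,0,0.5,0,0,0],[-1,0,0,0.5,0,0,0],[-1,0,0,0.4,0,0,0],[-1,0,0,0,0,0,0],[-1,0,0,0,0,0,0]]'
```

```text
time: 9.12
tool_pos: [532.6, 212.5, 111.6]
tcp_rot: [-180.0, -0.1, -168.9]
ft_force: [-0.1, -0.6, 0.2]
finger_gap: 13.4
grip_force: 39.2
```

```bash
python3 -m handwheel '[[-1,0,0,0.3,0,0,0],[-1,0,0,0.3,0,0,0],[-1,0,0,0.1,0,0,0],[-1,0,0,0,0,0,0],[-1,0,0,0,0,0,0],[-1,0,0,0,0,0,0]]'
python3 - <<'E'
from h import *
p=snapshot("scene");save(p,"c6.png",(290,70,420,210),4.2)
print([(np.round(r["location"],1),round(r["conf"],2)) for r in place_of(p,"key")]);print(sense()["ft_force"],sense()["tool_pos"])
E
```

```text
time: 9.62
tool_pos: [533.8, 212.8, 106.8]
tcp_rot: [180.0, 0.1, -168.9]
ft_force: [-2.6, 0.3, 8.1]
finger_gap: 13.7
grip_force: 40.5
[(array([527.3, -78.1,   0. ]), 0.87), (array([543.8, 101.4,   4.4]), 0.55), (array([534.3, 216.9,  47.5]), 0.54)]
[-1.81358098 -0.22993033  8.37880919] [533.78953038 212.84614681 106.82180647]
```

View pics/c6.png

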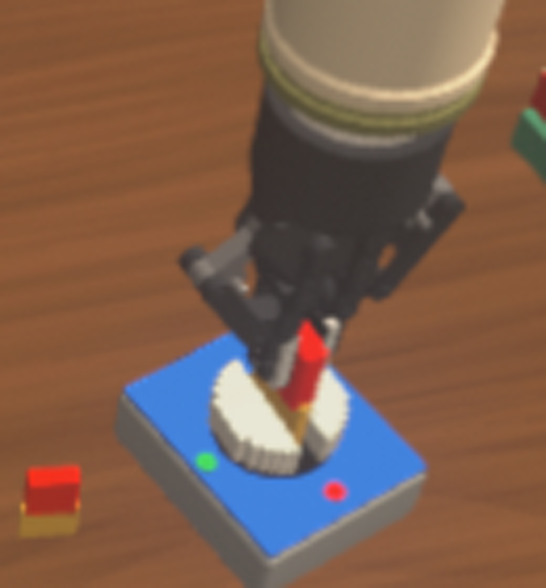

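The blade is down in the slot, resting on the floor with 8 N. Now I'll turn it clockwise with a firmer grip.

```bash
python3 -m handwheel '[[-1,0,0,-0.2,0,0,0],[-1,0,0,0,0,0,0.05],[-1,0,0,0,0,0,0.1],[-1,0,0,0,0,0,0.1],[-1,0,0,0,0,0,0.1],[-1,0,0,0,0,0,0.1],[-1,0,0,0,0,0,0.1],[-1,0,0,0,0,0,0.1],[-1,0,0,0,0,0,0.1],[-1,0,0,0,0,0,0.1],[-1,0,0,0,0,0,0.1],[-1,0,0,0,0,0,0.1]]' 80
python3 -c "from h import *;s=sense();print(s['wrist_torque'],s['ft_force'],s['joint_pos'])"
```

```text
time: 10.72
tool_pos: [533.2, 213.6, 107.4]
tcp_rot: [179.9, -0.0, 130.6]
ft_force: [0.6, 4.6, -1.0]
finger_gap: 12.6
grip_force: 78.2
[ 0.84093359 -0.0530822   0.03262868] [ 0.60076761  4.60087172 -0.99543408] [ 1.66632467e+01  9.82845362e+00  9.78289052e+01  8.76139834e-02
  7.22720964e+01 -2.40083078e+01]
```

```bash
python3 -m handwheel '[[-1,0,0,0,0,0,0.1],[-1,0,0,0,0,0,0.1],[-1,0,0,0,0,0,0.1],[-1,0,0,0,0,0,0.1],[-1,0,0,0,0,0,0.08],[-1,0,0,0,0,0,0.06],[-1,0,0,0,0,0,0.06],[-1,0,0,0,0,0,0],[-1,0,0,0,0,0,0],[-1,0,0,0,0,0,0]]'
python3 - <<'E'
from h import *
s=sense();print(s['wrist_torque'],s['ft_force'])
p=snapshot("scene");save(p,"c7.png",(290,70,420,210),4.2)
E
```

```text
time: 11.55
tool_pos: [533.6, 213.1, 107.6]
tcp_rot: [179.9, -0.0, 96.7]
ft_force: [3.4, 3.6, -1.5]
finger_gap: 12.8
grip_force: 78.2
[ 0.93310794 -0.69702139  0.12250987] [ 3.35924465  3.64128547 -1.48667203]
```

View pics/c7.png

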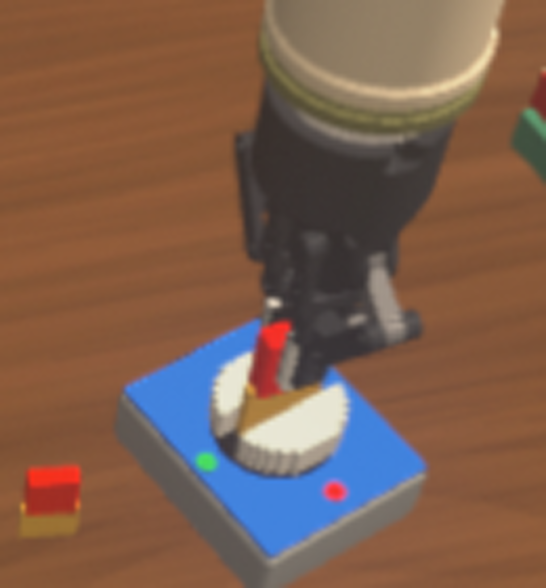

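The slot now points close to the green dot, at about (339,180) in the scene picture. I'll nudge it on to the stop, then back off into the play.

```bash
python3 -m handwheel '[[-1,0,0,0,0,0,0.06],[-1,0,0,0,0,0,0.06],[-1,0,0,0,0,0,0.03],[-1,0,0,0,0,0,0],[-1,0,0,0,0,0,0]]'
python3 -c "from h import *;s=sense();print(s['wrist_torque'],s['ft_force'])"
```

```text
time: 12.02
tool_pos: [533.5, 213.2, 107.7]
tcp_rot: [179.9, -0.0, 88.2]
ft_force: [2.9, 3.5, -0.0]
finger_gap: 13.0
grip_force: 100.4
[ 0.77019403 -0.6435581   2.48097085] [ 2.94399499  3.46867622 -0.03704651]
```

It's at the stop, with 2.5 N m on the wrist. Backing off 0.28 rad and lifting.

```bash
python3 -m handwheel '[[-1,0,0,0,0,0,-0.1],[-1,0,0,0,0,0,-0.1],[-1,0,0,0,0,0,-0.06],[-1,0,0,0,0,0,0],[-1,0,0,-0.6,0,0,0],[-1,0,0,-1,0,0,0],[-1,0,0,-1.5,0,0,0],[-1,0,0,-2,0,0,0],[-1,0,0,-1,0,0,0],[-1,0,0,0,0,0,0],[-1,0,0,0,0,0,0]]'
python3 - <<'E'
from h import *
p=snapshot("scene");save(p,"c8.png",(280,60,420,210),4)
for n in("scene","top"): 
  q=snapshot(n);print([(np.round(r["location"],1),round(r["conf"],2)) for r in place_of(q,"key")],[(np.round(r["location"],1),round(r["conf"],2)) for r in place_of(q,"key_stand")])
s=sense();print(s["tool_pos"],s["tcp_rot"],s["joint_pos"])
E
```

```text
time: 12.93
tool_pos: [533.6, 212.6, 169.3]
tcp_rot: [179.9, -0.0, 102.8]
ft_force: [0.0, 0.0, 0.2]
finger_gap: 12.9
grip_force: 78.6
[(array([526.2, -78.3,  -1.7]), 0.81), (array([532.7, 215.6, 111.6]), 0.57), (array([543.6, 101.7,   3.6]), 0.49)] [(array([540. ,  15.1,  -1.4]), 0.59)]
[(array([540.2, 104. ,  -3.1]), 0.62), (array([529.8, -77. ,  -1.5]), 0.55), (array([530.6, 211. , 105.7]), 0.53)] [(array([5.368e+02, 1.090e+01, 2.000e-01]), 0.98)]
[532.52556653 212.42517384 167.324274  ] [-1.79908386e+02  5.30159888e-03  1.02828980e+02] [1.66231571e+01 6.42251676e+00 9.49765581e+01 7.87643010e-04
 7.86926892e+01 3.79402641e+00]
```

View pics/c8.png

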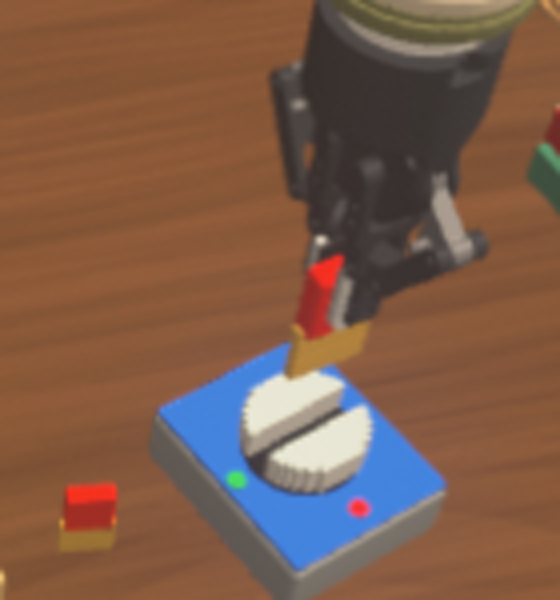

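The cap's slot now points at the green dot, so it's locked. The key hangs upright in the gripper. Carrying it back to the stand.

```bash
python3 -m handwheel '[[-1,-1.58,-0.34,0,0,0,0],[-1,-3,-0.64,0,0,0,0],[-1,-3,-0.64,0,0,0,0],[-1,-3,-0.64,0,0,0,0],[-1,-3,-0.64,0,0,0,0],[-1,-3,-0.64,0,0,0,0],[-1,-3,-0.64,0,0,0,0],[-1,0,0,0,0,0,-0.12],[-1,0,0,0,0,0,-0.12],[-1,0,0,0,0,0,-0.12],[-1,0,0,0,0,0,-0.12],[-1,0,0,0,0,0,-0.12]]'
python3 -m handwheel '[[-1,0,0,0,0,0,-0.12],[-1,0,0,0,0,0,-0.12],[-1,0,0,0,0,0,-0.12],[-1,0,0,0,0,0,-0.12],[-1,0,0,0,0,0,-0.12],[-1,0,0,0,0,0,-0.12],[-1,0,0,0,0,0,-0.12],[-1,0,0,0,0,0,-0.12],[-1,0,0,2.5,0,0,0],[-1,0,0,2.5,0,0,0],[-1,0,0,0.8,0,0,0],[-1,0,0,0,0,0,0]]'
python3 -m handwheel '[[-1,0,0,0,0,0,0],[-1,0,0,0,0,0,0]]'
python3 - <<'E'
from h import *
p=snapshot("scene");save(p,"c9.png",(200,80,330,230),4)
print([(np.round(r["location"],1),round(r["conf"],2)) for r in place_of(p,"key")])
s=sense();print(s["tool_pos"],s["tcp_rot"])
E
```

```text
time: 14.28
tool_pos: [535.6, 12.2, 167.9]
tcp_rot: [-180.0, -0.0, 137.5]
ft_force: [0.2, -0.8, 0.1]
finger_gap: 12.7
grip_force: 78.6
time: 15.28
tool_pos: [533.3, 12.5, 107.1]
tcp_rot: [179.9, -0.3, -167.8]
ft_force: [0.1, 0.0, -1.9]
finger_gap: 12.8
grip_force: 78.6
time: 15.45
tool_pos: [536.7, 12.3, 111.7]
tcp_rot: [-180.0, 0.1, -167.8]
ft_force: [0.6, 1.1, -1.4]
finger_gap: 13.0
grip_force: 78.6
[(array([525.2, -79.4,  -3.7]), 0.67), (array([535.1,  17.1,  54.1]), 0.5), (array([541.2, 100. ,   0.8]), 0.5)]
[536.98984078  12.3024162  112.08931786] [-1.79956527e+02  1.51910572e-01 -1.67785585e+02]
```

View pics/c9.png

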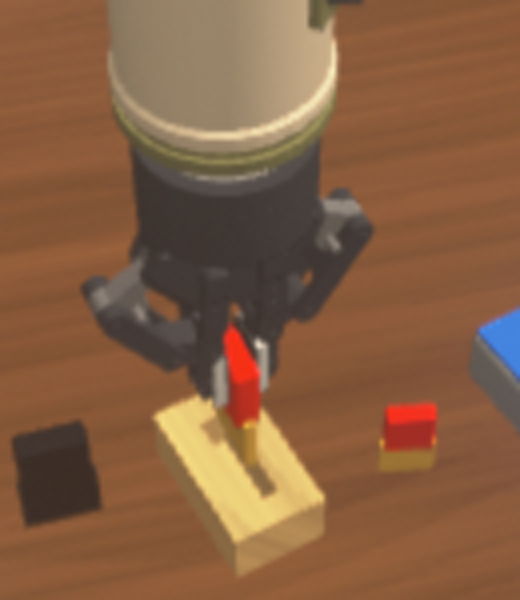

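The key hangs over the pocket, which shows at about scene pixel (264,200), and is in line with it. Lowering.

```bash
python3 -m handwheel '[[-1,0,0,1,0,0,-0.035],[-1,0,0,1,0,0,0],[-1,0,0,0.6,0,0,0],[-1,0,0,0.4,0,0,0],[-1,0,0,0,0,0,0],[-1,0,0,0,0,0,0]]'
python3 -m handwheel '[[-1,0,0,0.5,0,0,0],[-1,0,0,0.5,0,0,0],[-1,0,0,0.3,0,0,0],[-1,0,0,0,0,0,0],[-1,0,0,0,0,0,0]]'
```

```text
time: 16.05
tool_pos: [535.6, 12.4, 80.1]
tcp_rot: [180.0, -0.0, -165.8]
ft_force: [0.7, -0.3, -0.5]
finger_gap: 13.1
grip_force: 78.6
time: 16.47
tool_pos: [535.7, 12.4, 67.1]
tcp_rot: [180.0, -0.0, -165.8]
ft_force: [-0.8, 0.3, -0.6]
finger_gap: 13.1
grip_force: 78.6
```

```bash
python3 -m handwheel '[[-1,0,0,0.2,0,0,0],[-1,0,0,0.1,0,0,0],[-1,0,0,0,0,0,0],[-1,0,0,0,0,0,0]]' 30
python3 -m handwheel '[[-0.6,0,0,0,0,0,0],[-0.3,0,0,0,0,0,0],[0,0,0,0,0,0,0],[0.2,0,0,0,0,0,0],[0.2,0,0,0,0,0,0],[0.2,0,0,0,0,0,0],[0.2,0,0,0,0,0,0],[0.2,0,0,-1,0,0,0],[0.2,0,0,-2,0,0,0],[0.2,0,0,-2,0,0,0],[0.2,0,0,-3,0,0,0],[0.2,0,0,-3,0,0,0]]'
python3 -m handwheel '[[0.2,0,0,-2,0,0,0],[0.2,0,0,0,0,0,0],[0.2,0,0,0,0,0,0],[0.2,0,0,0,0,0,0]]'
python3 - <<'E'
from h import *
p=snapshot("scene");save(p,"c10.png",(100,90,420,270),2.4)
print([(np.round(r["location"],1),round(r["conf"],2)) for r in place_of(p,"key")],[(np.round(r["location"],1),round(r["conf"],2)) for r in place_of(p,"key_stand")])
s=sense();print(s["tool_pos"],s["tcp_rot"],s["ft_force"])
E
```

```text
time: 16.8
tool_pos: [536.1, 12.4, 66.9]
tcp_rot: [-180.0, 0.0, -165.8]
ft_force: [-12.4, 0.4, 23.6]
finger_gap: 12.5
grip_force: 82.7
time: 17.8
tool_pos: [535.0, 12.4, 175.4]
tcp_rot: [180.0, -0.1, -165.8]
ft_force: [0.9, -0.0, 0.3]
finger_gap: 51.5
grip_force: 0.0
time: 18.13
tool_pos: [535.5, 12.4, 194.1]
tcp_rot: [180.0, -0.0, -165.8]
ft_force: [-0.4, 0.5, -0.9]
finger_gap: 51.6
grip_force: 0.0
[(array([526. , -78.1,  -0.6]), 0.73), (array([540.6, 100.7,   5.5]), 0.55), (array([534.6,  14.4,   8.1]), 0.54)] [(array([537.2,  16. ,  -2.8]), 0.73)]
[534.82482425  12.43724762 192.76764837] [ 1.79950630e+02 -1.46713143e-01 -1.65779958e+02] [-0.30263624  0.02119565 -0.3575876 ]
```

View pics/c10.png

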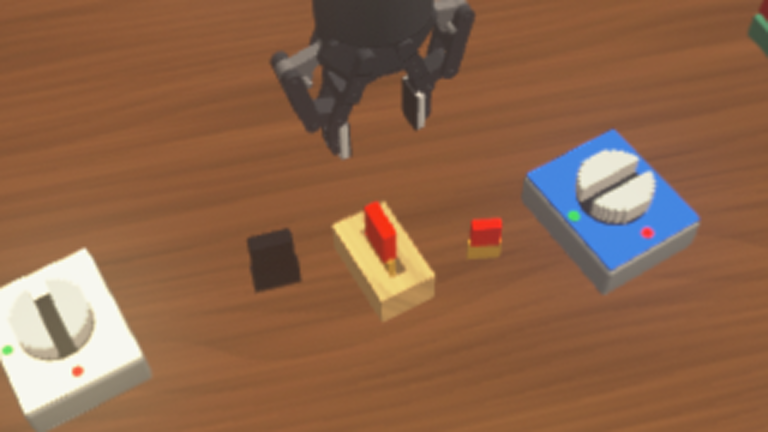

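The key stands in its pocket at about scene pixel (259,188). The blue slot points at the green dot, the white cap hasn't moved, and the gripper is clear. Handing in.

```bash
python3 -c "from h import *;print(hand_in())"
```

```text
the job is handed in; nothing more can be done
None
```

The job is handed in, though no verdict came back: the last picture shows the blue cap turned to locked, the red-handled key standing in its wooden stand, and the white cap unturned.

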